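Free the seized bolt of the incubation chamber

ROBOT

A 6-joint arm with a two-finger parallel gripper is mounted at the origin on the work surface. World frame = base frame: x ahead of the robot, y to its left, z up, the work surface at z = 0. Lengths are in m, angles in rad, forces in N, time in s.
With the tool pointing down it reaches from about 0.325 to 0.775 m from the base axis. Payload 9.3 kg.
Tool frame: the origin (TCP) lies on the mounting face of the last link; the fingertips stand 173 mm ahead of it and the grasp point (between the pads) lies ctrl.tcp_to_grasp ahead of it (ctrl.tcp_to_grasp is the distance from the TCP to the grasp point, in m); z points along the fingers, x is the direction in which the jaws open and shut, and the axes are right-handed (so a half turn about z gives the same grasp; the last joint's range is limited). The gripper opens to 85 mm and grips with 20 to 120 N. Pads are 22 mm wide; open, the fingers measure 114 mm over their backs; the gripper's body (76 mm by 85 mm) begins 54 mm behind the grasp point. The pads swing forward as they close: fully open they stand 13 mm farther back than shut.
Start: joints at [-1.298, 0.259, 0.021, 1.334, 0, 1.418], TCP at [0.227, -0.501, 0.405] pointing down, gripper open.
Joint ranges: [-3.04, 3.04], [-0.91, 1.82], [-1.04, 1.36], [-1.92, 1.95], [-1.52, 1.45], [-3.14, 3.14]. Speed limits (rad/s): [2.22, 2.22, 2.79, 3.14, 3.14, 3.14].

INTERFACE

Orientations are given as a rotation vector (axis times angle).
In Python, from workcell import ctrl gives the robot as it stands.
- The arm moves only by the tool move_arm, never from a script. Its argument "rows" is a list of rows, each a list of 7 numbers: the opening, from 0 (shut) to 1 (fully open), then the shift along the tool's x, y, z each as a share of 0.5 m, from -1 to 1, then the turn, a rotation vector about the tool's x, y, z each as a share of pi/2 rad, from -1 to 1. A call has exactly 5 rows; each row shifts and turns the commanded pose from where the row before left it, along the tool's axes as they then stand; what a row does not reach is not made up. A row lasts 1/8 s, in which the tool goes at most 62.5 mm and 10.7 degrees, less where a joint would pass 70% of its speed; a pose out of reach is approached as far as the arm can. A call with a number of a shift or a turn outside -1 to 1 is refused whole. A call with a gripper value outside its range is refused whole. The fingers move at their own pace and stop on an object; "grip_force" is the grip in N (left out, the last holds). Time passes only in rows, so rows that do not move let the fingers close, or fill a call up. It gives the time, the measured TCP pose, the force and the opening at its end, in the units of the state.
- ctrl.state(): the state, without advancing time (a new reading comes with each control period).
- ctrl.snapshot(name): name is "scene" or "side" or "wrist"; returns a dict with "pixels" (420x560x3 uint8, red, green, blue), "range_z" (420x560 float32, m along the optical axis (not along the pixel's ray), 0 where there is no reading), "fx", "fy", "cx", "cy" (pixels), "rvec" (rotation vector, rad) and "tvec" (3), from world to camera coordinates, as OpenCV has them. Camera axes: x right, y down, z forward; pixel columns grow to the right and rows downward; lengths in m; the calibration is good to about 2 mm. A picture is of the moment at which its call begins.
- ctrl.job_done(): hands the job in, once; it reports no verdict.
Trained networks look in the newest picture that a camera, given by its name, has taken for a name from the list of things; names that differ only in an ending like _2 or _b are one class to them, and where a whole thing is asked for, a point or a joint stands for the part that bears it (a point fixed in the world has none). Each returns a list of dicts, best first, with "p" (0 to 1); they miss things now and then, are a little off and sometimes report something else, mostly with a low value. They report only what shows in the picture. A call takes as long as a camera call.
- ctrl.search_frame(camera, thing): "rect" ([left, top, width, height] in pixels, round what is visible of it).
- ctrl.pinpoint(camera, thing): "pixel" ([row, column] in pixels: a listed point, or the origin of a listed thing).
The state is a dict: "clock": time; "joint_positions": joint angles; "qd": joint speeds; "effort": joint torques, N m; "eef_pos": TCP position; "eef_rot": TCP orientation; "contact_force": force on the tool from outside, world axes, zero at the start; "ft_torque": the same for the moment, N m; "opening": finger opening in m.
Only numpy, scipy, OpenCV 4.12 (cv2) and the standard library are available. Lean on these libraries where they do the work, as an engineer would, in place of code of your own. Each camera call takes 0.05 s, during which the arm holds its last target. There are 200 camera calls.

TASK

The lid of the microscope's incubation chamber is held by two sliding bolts, and the brown rusted one has seized. Work it free by its knob: draw it a short way (about 25 mm, less than half its travel) and push it home, do that a second time, then draw it all the way open and let go. Leave the bright bolt shut, and do not disturb the jar or the lens.

Things in the scene. Friction and masses are not known exactly. Their poses are not given: they have to be found in the camera images.
- rusty_bolt_knob (a point): Centre of the grip of the rusted bolt's knob: a dark brown upright cylinder 20 mm across, 42 mm tall, half-way up it (112 mm above the bench). It rides on a brown rod along the lid of a fixed white chamber (240 x 300 mm, 55 mm high). Its y axis points along the rod the way the bolt is drawn open, away from the keeper block at the lid's end; z up. Guides and ring stay below 84 mm above the bench.
- rusty_bolt (a joint): How far the rusted bolt is drawn, in m: 0 fully home (hard stop), 0.080 fully open (hard stop). It starts within 4 mm of home. It slides without springing back, at about 4 N where it has been worked, and at about 13 N (more when moved fast) while it pushes the rust ring ahead of it.
- crust (a joint): Position of the ring of caked orange rust (27 mm across, 10 mm thick) on the rod just ahead of the rusted knob's foot, in m: the bolt pushes it along when drawn farther than this, and it stays when the bolt goes back: the farthest the bolt has yet been drawn. Starts at 5 to 10 mm; need not be touched.
- bright_bolt_knob (a point): Centre of the grip of the other bolt's knob: same shape and size, bright bare steel, on the same lid parallel to the rusted bolt, about 114 mm from it on one side or the other. To be left alone.
- bright_bolt (a joint): How far the bright bolt is drawn, in m, 0 to 0.080 in the same direction; it starts home (0 to 2 mm) and is to stay so.
- jar_mid (a point): Centre, half-way up, of a loose amber glass jar with a blue cap, 56 mm across and 85 mm tall, standing on the bench near the chamber. To be left alone.
- objective_mid (a point): Centre, half-way up, of a loose dark steel microscope lens, 40 mm across and 62 mm tall, standing on the bench near the chamber. To be left alone.

How it is judged:
On the way, in this order (a step that is already met when the one before it is completed fails the run):
1. rusted bolt drawn a short way: at least 13 mm, and never yet past 47 mm (value of joint rusty_bolt above 0.013 m and value of joint crust below 0.047 m), for 0.05 s.
2. pushed home again to within 8 mm, still never past 47 mm (value of joint rusty_bolt below 0.008 m and value of joint crust below 0.047 m), for 0.05 s.
3. drawn a short way a second time: at least 13 mm, never yet past 47 mm (all of step 1), for 0.05 s.
4. pushed home a second time to within 8 mm, still never past 47 mm (all of step 2), for 0.05 s.
At the end, for the whole second after the job is handed in: The rusted bolt is drawn at least 68 mm of its 80 mm and at rest; the bright bolt is still within 10 mm of home; the jar and the lens are within 30 mm of where they stood (value of joint rusty_bolt above 0.068 m and value of joint bright_bolt below 0.01 m and velocity of joint rusty_bolt between -0.01 and 0.01 m/s and not (distance of jar_mid from where it was at the start of the episode above 0.03 m) and not (distance of objective_mid from where it was at the start of the episode above 0.03 m)); the robot touches nothing.
It fails at once if the bright bolt is drawn more than 10 mm (value of joint bright_bolt above 0.01 m).
It fails at once if the jar is moved more than 30 mm (distance of jar_mid from where it was at the start of the episode above 0.03 m).
It fails at once if the lens is moved more than 30 mm (distance of objective_mid from where it was at the start of the episode above 0.03 m).
It also fails if it takes over 45 s, if anything falls off the work surface, if the arm or the gripper's body presses on something with over 40 N, if the wrist force passes 120 N, or if a joint passes its speed limit or range.

## Working session

There is one attempt and no reset: what is moved stays moved. The work goes in short steps, Python scripts to look and compute and a tool call to move; the robot and the scene stay as the last step left them, time stands still between calls to the robot, and variables do not carry over. Pictures are saved under pics/ and viewed, about 8 in all and at most 12, crops included, and the job is handed in when it is done.

Besides the shell and the picture viewer there is one more tool, called by a JSON object that holds its "name" and its "arguments". move_arm: Moves the arm, as the interface text tells. Shift numbers are shares of 0.5 m and turn numbers shares of pi/2 rad, none past 1 either way. Its arguments: {"type":"object","properties":{"rows":{"type":"array","items":{"type":"array","items":{"type":"number"}}},"grip_force":{"type":"number"}},"required":["rows"]}

```bash
mkdir -p pics
cat > h.py <<'E'
import numpy as np, cv2
from workcell import ctrl
def px2w(s,row,col,z=None):
    R=cv2.Rodrigues(np.array(s["rvec"],float))[0]; t=np.array(s["tvec"],float).ravel()
    ray=np.array([(col-s["cx"])/s["fx"],(row-s["cy"])/s["fy"],1.])
    o=-R.T@t; d=R.T@ray
    if z is None: k=float(s["range_z"][int(round(row)),int(round(col))])
    else: k=(z-o[2])/d[2]
    return o+k*d
Z={"rusty_bolt_knob":.112,"bright_bolt_knob":.112,"jar_mid":.0425,"objective_mid":.031}
E
python3 - <<'E'
from h import *
for c in("scene","side"):
    s=ctrl.snapshot(c); cv2.imwrite(f"pics/{c}0.png",s["pixels"][:,:,::-1])
    for n in Z:
        for d in ctrl.pinpoint(c,n)[:2]:
            r,q=d["pixel"]; print(c,n,round(d["p"],2),np.round([r,q]),np.round(px2w(s,r,q,Z[n]),3),np.round(px2w(s,r,q),3))
st=ctrl.state(); print(st["clock"],st["eef_pos"],st["eef_rot"],ctrl.tcp_to_grasp,st["opening"])
E
```

```text
scene rusty_bolt_knob 0.86 [194. 247.] [0.541 0.018 0.112] [0.545 0.018 0.118]
scene bright_bolt_knob 0.7 [227. 276.] [0.633 0.076 0.112] [0.646 0.075 0.135]
scene objective_mid 0.71 [291. 195.] [ 0.734 -0.111  0.031] [ 0.741 -0.107  0.05 ]
side rusty_bolt_knob 0.98 [205. 304.] [0.535 0.014 0.112] [0.535 0.024 0.119]
side bright_bolt_knob 0.72 [211. 263.] [0.637 0.051 0.112] [0.633 0.074 0.13 ]
side jar_mid 0.97 [337. 313.] [0.487 0.36  0.042] [0.488 0.383 0.075]
side objective_mid 0.73 [197. 242.] [ 0.73  -0.114  0.031] [ 0.724 -0.09   0.048]
0.5 [ 0.22715636 -0.50089209  0.40465982] [-2.64060405e+00  1.70190581e+00  7.91770444e-05] 0.1547 0.08551208348130819
```

View pics/scene0.png

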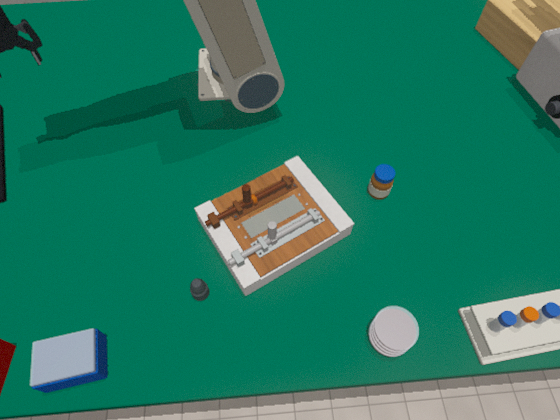

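View pics/side0.png

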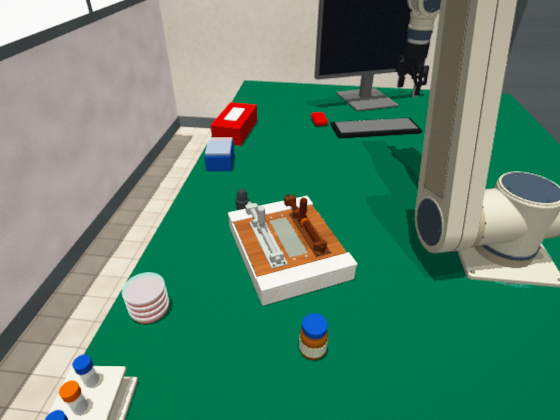

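The scene view shows the rusted knob at about (row 194, col 247), with its keeper at (219, 213) and the far guide at (183, 288). The orange ring is to the right of the knob, so the bolt draws toward +y. The bright knob is at (230, 272), the lens at (289, 199) and the jar at (181, 381). The side view agrees, with the jar at (337, 313). Next I need the rod direction and the tool turn.

Run:
```python
from h import *
from scipy.spatial.transform import Rotation as Ro
s=ctrl.snapshot("scene")
p=s["pixels"].astype(int)
a=px2w(s,219,213,.075);b=px2w(s,183,288,.075);print("rod",a,b,np.degrees(np.arctan2(*(b-a)[[1,0]])))
# white chamber top: orientation by depth
R=cv2.Rodrigues(np.array(s["rvec"],float))[0];t=np.array(s["tvec"],float).ravel()
v,u=np.mgrid[140:300,180:370]
z=s["range_z"][140:300,180:370]
P=(np.stack([(u-s["cx"])/s["fx"]*z,(v-s["cy"])/s["fy"]*z,z],-1)-t)@R
m=(P[...,2]>.045)&(P[...,2]<.062)
r=cv2.minAreaRect(P[m][:,:2].astype(np.float32)*1000);print("chamber",r)
q=p[140:300,180:370]; br=(P[...,2]>.064)&(P[...,2]<.09)&(q[...,0]-q[...,2]>15)
X=P[br][:,:2];c=X.mean(0);w=np.linalg.svd(X-c)[2][0];print("brown fit",len(X),c,np.degrees(np.arctan2(w[1],w[0])))
kn=(P[...,2]>.1); 
for d in P[kn&(P[...,0]<.59)],P[kn&(P[...,0]>.59)]: print(len(d),d.mean(0),d.min(0),d.max(0))
st=ctrl.state();Rt=Ro.from_rotvec(st["eef_rot"]).as_matrix();print(Rt.round(3))
for n in ["jar_mid"]:
  print(px2w(s,181,381,.0425))
```

```text
rod [ 0.57913729 -0.06498557  0.075     ] [0.49317935 0.1185485  0.075     ] 115.09597948189018
chamber ((593.02880859375, 33.373565673828125), (243.0328369140625, 398.44049072265625), 27.517135620117188)
brown fit 770 [0.54162975 0.01886188] -62.1904694686252
113 [0.54150195 0.01708979 0.12371409] [0.52843332 0.00694581 0.10017082] [0.54806147 0.02695567 0.13654943]
228 [0.85365466 0.05443711 0.51103148] [0.63078201 0.04046041 0.10019231] [1.07544842 0.07693168 0.91840116]
[[ 0.413 -0.911 -0.   ]
 [-0.911 -0.413  0.   ]
 [-0.     0.    -1.   ]]
[0.48518345 0.35757028 0.0425    ]
```

{"name": "move_arm", "arguments": {"rows": [[1,-0.057,-0.083,0,0,0,-0.036],[1,-0.057,-0.083,0,0,0,0],[1,-0.057,-0.083,0,0,0,0],[1,-0.057,-0.083,0,0,0,0],[1,-0.057,-0.083,0,0,0,0]]}}

```text
clock: 1.18
eef_pos: [0.3478, -0.2783, 0.4049]
eef_rot: [2.687, -1.627, 0.001]
contact_force: [0.7, -0.2, -0.1]
opening: 0.0856
```

{"name": "move_arm", "arguments": {"rows": [[1,-0.057,-0.083,0,0,0,0],[1,-0.057,-0.083,0,0,0,0],[1,-0.057,-0.083,0,0,0,0],[1,-0.057,-0.083,0,0,0,0],[1,-0.03,-0.05,0,0,0,0]]}}

```text
clock: 1.8
eef_pos: [0.4573, -0.0749, 0.4049]
eef_rot: [-2.689, 1.624, -0.001]
contact_force: [0.2, -0.4, 1.3]
opening: 0.0857
```

```bash
cat > look.py <<'E'
from h import *
import sys
from scipy.spatial.transform import Rotation as Ro
s=ctrl.snapshot("wrist"); cv2.imwrite(f"pics/{sys.argv[1]}.png",s["pixels"][:,:,::-1])
st=ctrl.state(); R=Ro.from_rotvec(st["eef_rot"]).as_matrix(); p=np.array(st["eef_pos"])
print(st["clock"],p.round(4),"xang",np.degrees(np.arctan2(R[1,0],R[0,0])).round(2),"F",np.round(st["contact_force"],1),st["opening"])
for n in ("rusty_bolt_knob","bright_bolt_knob"):
    for d in ctrl.pinpoint("wrist",n)[:2]:
        r,q=d["pixel"]; w=px2w(s,r,q,.112)
        print(n,round(d["p"],2),np.round([r,q]),w.round(4),"tool-shift/0.5:",(R.T@(w-p)/.5).round(4))
E
python3 look.py w1
```

```text
1.85 [ 0.4583 -0.0736  0.4048] xang -62.23 F [ 0.4  0.5 -0.2] 0.08537305501563082
rusty_bolt_knob 0.56 [ 57. 220.] [0.5383 0.0177 0.112 ] tool-shift/0.5: [-0.0866 -0.2258  0.586 ]
```

View pics/w1.png

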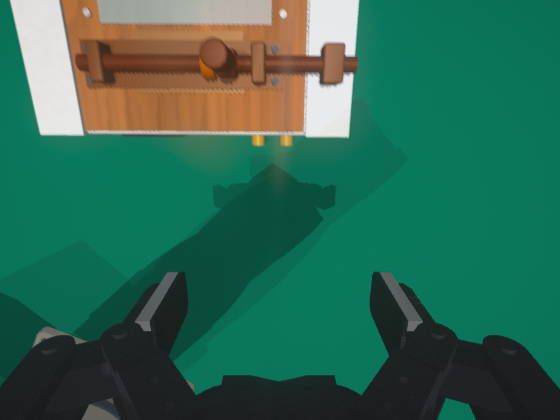

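The wrist view shows the rusted knob top at (55, 213), with the rod level in the image, so the jaws line up with it. The orange ring is just left of the knob, so tool −x is the drawing direction. I'll move above the knob and look again.

{"name": "move_arm", "arguments": {"rows": [[1,-0.029,-0.075,0,0,0,0],[1,-0.029,-0.075,0,0,0,0],[1,-0.029,-0.075,0.03,0,0,0],[1,0,0,0.06,0,0,0],[1,0,0,0.06,0,0,0]]}}

```text
clock: 2.58
eef_pos: [0.5363, 0.0132, 0.3287]
eef_rot: [2.687, -1.627, 0.0]
contact_force: [0.3, -0.4, -0.6]
opening: 0.0856
```

```bash
python3 look.py w2
```

```text
2.625 [0.5354 0.0131 0.325 ] xang -62.4 F [-1.4  0.4 -3.7] 0.0855965414859953
rusty_bolt_knob 0.74 [235. 273.] [0.5373 0.0185 0.112 ] tool-shift/0.5: [-0.0066 -0.0103  0.426 ]
bright_bolt_knob 0.74 [ 32. 275.] [0.6392 0.0699 0.112 ] tool-shift/0.5: [-0.0032 -0.2385  0.425 ]
```

View pics/w2.png

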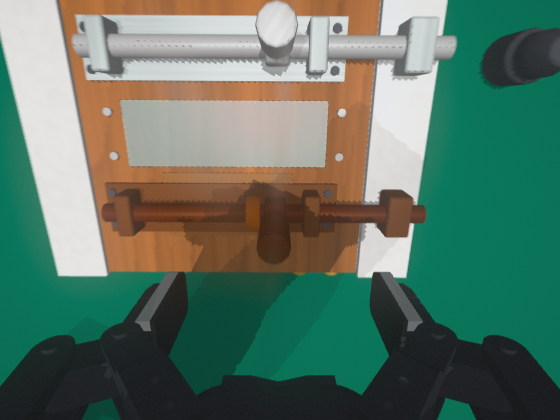

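The knob is at (235, 273), between the fingers, and about 3 mm and 5 mm remain to correct. I'll descend and close.

{"name": "move_arm", "arguments": {"rows": [[1,-0.006,-0.009,0.02,0,0,0],[1,0,0,0.05,0,0,0],[1,0,0,0.044,0,0,0],[1,0,0,0,0,0,0],[1,0,0,0,0,0,0]], "grip_force": 50}}

```text
clock: 3.35
eef_pos: [0.5393, 0.0185, 0.2739]
eef_rot: [-2.687, 1.626, -0.002]
contact_force: [0.3, 0.6, 1.1]
opening: 0.0857
```

{"name": "move_arm", "arguments": {"rows": [[0,0,0,0,0,0,0],[0,0,0,0,0,0,0],[0,0,0,0,0,0,0],[0,0,0,0,0,0,0],[0,0,0,0,0,0,0]]}}

```text
clock: 3.98
eef_pos: [0.5388, 0.0185, 0.273]
eef_rot: [-2.688, 1.627, -0.001]
contact_force: [-1.7, -0.9, 5.2]
opening: 0.0185
```

```bash
python3 look.py w3
```

```text
4.025 [0.5389 0.0185 0.273 ] xang -62.36 F [-2.4 -0.4  5.6] 0.01883681357007567
rusty_bolt_knob 0.82 [293. 279.] [0.5368 0.018  0.112 ] tool-shift/0.5: [-0.0011  0.0041  0.322 ]
bright_bolt_knob 0.56 [ 18. 287.] [0.639  0.0682 0.112 ] tool-shift/0.5: [ 0.0048 -0.2235  0.3221]
```

View pics/w3.png

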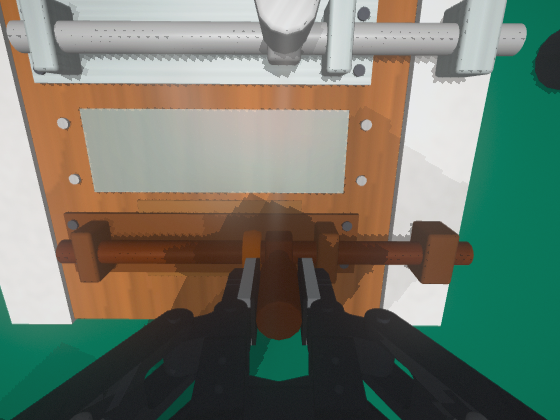

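The knob is gripped, at (320, 279) between the pads. Now the first short draw.

{"name": "move_arm", "arguments": {"rows": [[0,-0.014,0,0,0,0,0],[0,-0.014,0,0,0,0,0],[0,-0.014,0,0,0,0,0],[0,-0.01,0,0,0,0,0],[0,0,0,0,0,0,0]]}}

```text
clock: 4.75
eef_pos: [0.5276, 0.0404, 0.273]
eef_rot: [2.685, -1.627, 0.006]
contact_force: [3.7, -11.7, 0.8]
opening: 0.0186
```

```bash
python3 look.py w4
python3 - <<'E'
import numpy as np
from h import *
print(np.dot(np.array(ctrl.state()["eef_pos"])-[.5389,.0185,.273],[-.463,.886,0]))
E
```

```text
4.8 [0.5276 0.0404 0.273 ] xang -62.43 F [ 3.8 -9.6  1.7] 0.018902437908473735
rusty_bolt_knob 0.59 [292. 280.] [0.5264 0.0393 0.112 ] tool-shift/0.5: [-0.0004  0.0032  0.3221]
bright_bolt_knob 0.69 [ 18. 349.] [0.6384 0.0699 0.112 ] tool-shift/0.5: [ 0.049  -0.2237  0.3223]
0.024645488595413316
```

View pics/w4.png

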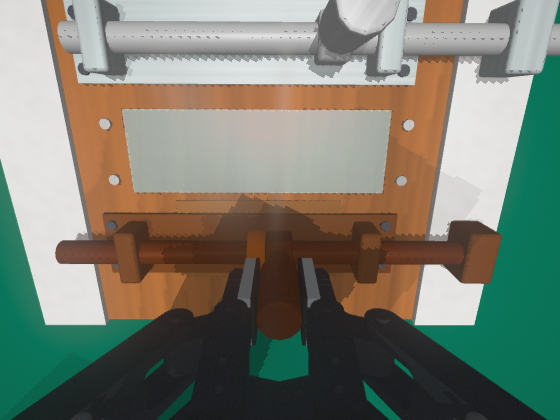

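The bolt is drawn about 25 mm: it has shifted left in the view and the ring moved with it. Now I'll push it home.

{"name": "move_arm", "arguments": {"rows": [[0,0.014,0,0,0,0,0],[0,0.014,0,0,0,0,0],[0,0.014,0,0,0,0,0],[0,0.008,0,0,0,0,0],[0,0,0,0,0,0,0]]}}

```text
clock: 5.52
eef_pos: [0.5384, 0.0194, 0.273]
eef_rot: [-2.687, 1.626, 0.0]
contact_force: [-2.1, -0.2, 5.9]
opening: 0.0186
```

```bash
python3 look.py w5
python3 - <<'E'
import numpy as np
from h import *
print(np.dot(np.array(ctrl.state()["eef_pos"])-[.5389,.0185,.273],[-.463,.886,0]))
E
```

```text
5.575 [0.5384 0.0194 0.273 ] xang -62.36 F [-1.6 -0.7  6.2] 0.019184087193313912
rusty_bolt_knob 0.88 [292. 278.] [0.5366 0.0199 0.112 ] tool-shift/0.5: [-0.0025  0.0028  0.322 ]
bright_bolt_knob 0.69 [ 18. 288.] [0.6388 0.0692 0.112 ] tool-shift/0.5: [ 0.005  -0.224   0.3221]
0.0010656833625559668
```

View pics/w5.png

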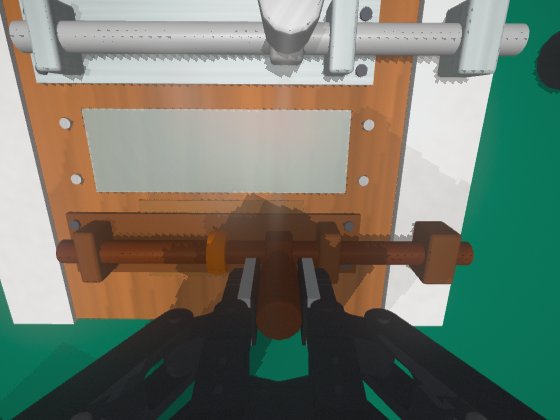

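The ring stayed behind at (253, 215) while the knob came back to within about 1 mm of its start. I'll nudge 2 mm further toward the stop for margin and watch the force.

{"name": "move_arm", "arguments": {"rows": [[0,0.002,0,0,0,0,0],[0,0.002,0,0,0,0,0],[0,0,0,0,0,0,0],[0,0,0,0,0,0,0],[0,0,0,0,0,0,0]]}}

```text
clock: 6.3
eef_pos: [0.5391, 0.018, 0.273]
eef_rot: [-2.687, 1.625, 0.001]
contact_force: [-3.3, 3.0, 7.0]
opening: 0.0186
```

That is home, with only ordinary friction felt. Second cycle.

{"name": "move_arm", "arguments": {"rows": [[0,-0.014,0,0,0,0,0],[0,-0.014,0,0,0,0,0],[0,-0.014,0,0,0,0,0],[0,-0.01,0,0,0,0,0],[0,0,0,0,0,0,0]]}}

```text
clock: 6.92
eef_pos: [0.5275, 0.0405, 0.273]
eef_rot: [2.687, -1.626, 0.003]
contact_force: [1.4, -5.2, 5.7]
opening: 0.0188
```

{"name": "move_arm", "arguments": {"rows": [[0,0.014,0,0,0,0,0],[0,0.014,0,0,0,0,0],[0,0.014,0,0,0,0,0],[0,0.01,0,0,0,0,0],[0,0,0,0,0,0,0]]}}

```text
clock: 7.55
eef_pos: [0.5392, 0.0178, 0.273]
eef_rot: [-2.687, 1.626, 0.001]
contact_force: [-1.6, 0.0, 8.4]
opening: 0.0188
```

```bash
python3 look.py w6
```

```text
7.6 [0.5392 0.0179 0.273 ] xang -62.34 F [-1.8 -0.2  8.1] 0.01882595657564628
rusty_bolt_knob 0.94 [293. 279.] [0.537  0.0177 0.112 ] tool-shift/0.5: [-0.0014  0.0042  0.322 ]
bright_bolt_knob 0.88 [ 18. 283.] [0.6386 0.0692 0.112 ] tool-shift/0.5: [ 0.0017 -0.2235  0.3221]
```

View pics/w6.png

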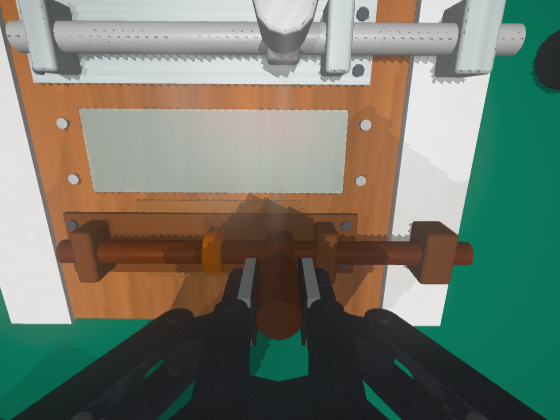

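Home the second time, with the ring at (253, 212). Now I'll draw it about 74 mm, which leaves it short of the hard stop.

{"name": "move_arm", "arguments": {"rows": [[0,-0.016,0,0,0,0,0],[0,-0.016,0,0,0,0,0],[0,-0.016,0,0,0,0,0],[0,-0.016,0,0,0,0,0],[0,-0.016,0,0,0,0,0]]}}

```text
clock: 8.32
eef_pos: [0.5217, 0.0519, 0.2731]
eef_rot: [2.684, -1.627, 0.007]
contact_force: [5.7, -15.9, 1.6]
opening: 0.0186
```

{"name": "move_arm", "arguments": {"rows": [[0,-0.016,0,0,0,0,0],[0,-0.016,0,0,0,0,0],[0,-0.016,0,0,0,0,0],[0,-0.016,0,0,0,0,0],[0,-0.004,0,0,0,0,0]]}}

```text
clock: 8.95
eef_pos: [0.5058, 0.0823, 0.273]
eef_rot: [2.685, -1.627, 0.006]
contact_force: [4.3, -12.5, 2.7]
opening: 0.0191
```

```bash
python3 look.py w7
python3 - <<'E'
import numpy as np
from h import *
print(np.dot(np.array(ctrl.state()["eef_pos"])-[.5392,.0179,.273],[-.463,.886,0]))
E
```

```text
9.0 [0.5058 0.0824 0.273 ] xang -62.42 F [  4.2 -11.    2.1] 0.018387948908336133
rusty_bolt_knob 0.95 [293. 280.] [0.5043 0.0806 0.112 ] tool-shift/0.5: [0.0005 0.0045 0.3221]
bright_bolt_knob 0.7 [ 20. 480.] [0.6384 0.0696 0.112 ] tool-shift/0.5: [ 0.1443 -0.2229  0.3228]
0.07257176093537594
```

{"name": "move_arm", "arguments": {"rows": [[0,-0.006,0,0,0,0,0],[0,0,0,0,0,0,0],[1,0,0,0,0,0,0],[1,0,0,0,0,0,0],[1,0,0,0,0,0,0]]}}

```text
clock: 9.72
eef_pos: [0.5034, 0.0861, 0.2724]
eef_rot: [-2.688, 1.626, 0.001]
contact_force: [-0.3, 0.7, -0.2]
opening: 0.0727
```

{"name": "move_arm", "arguments": {"rows": [[1,0,0,0,0,0,0],[1,0,0,0,0,0,0],[1,0,0,-0.05,0,0,0],[1,0,0,-0.1,0,0,0],[1,0,0,-0.1,0,0,0]]}}

```text
clock: 10.35
eef_pos: [0.5034, 0.0859, 0.399]
eef_rot: [2.688, -1.626, -0.001]
contact_force: [0.8, 0.5, 0.2]
opening: 0.0853
```

{"name": "move_arm", "arguments": {"rows": [[1,0,0.06,-0.05,0,0,0],[1,0,0.1,0,0,0,0],[1,0,0.1,0,0,0,0],[1,0,0,0,0,0,0],[1,0,0,0,0,0,0]]}}

```text
clock: 10.98
eef_pos: [0.3886, 0.0255, 0.423]
eef_rot: [-2.687, 1.627, -0.002]
contact_force: [-0.5, -0.3, 0.7]
opening: 0.0852
```

```bash
python3 look.py w8
python3 - <<'E'
from h import *
for c in("scene","side"):
    s=ctrl.snapshot(c); 
    if c=="side": cv2.imwrite(f"pics/{c}9.png",s["pixels"][:,:,::-1])
    for n in Z:
        for d in ctrl.pinpoint(c,n)[:1]:
            r,q=d["pixel"]; print(c,n,round(d["p"],2),np.round(px2w(s,r,q,Z[n]),3))
E
```

```text
11.025 [0.389  0.0257 0.4228] xang -62.37 F [ 0.5 -0.   0.2] 0.08539316768083346
rusty_bolt_knob 0.68 [ 42. 280.] [0.5027 0.0844 0.112 ] tool-shift/0.5: [ 0.0013 -0.2556  0.6218]
scene rusty_bolt_knob 0.83 [0.514 0.084 0.112]
scene bright_bolt_knob 0.96 [0.643 0.075 0.112]
scene jar_mid 0.79 [0.484 0.357 0.043]
scene objective_mid 0.81 [ 0.725 -0.106  0.031]
side bright_bolt_knob 0.7 [0.638 0.051 0.112]
side objective_mid 0.6 [ 0.735 -0.112  0.031]
```

View pics/w8.png

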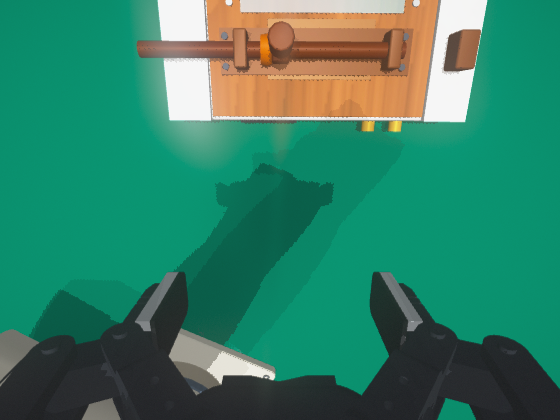

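The bolt stands drawn about 75 mm. The rod has left the keeper at (50, 462), the knob is at (42, 280), and the gripper is clear. Handing in.

```bash
python3 -c "from workcell import ctrl; print(ctrl.job_done())"
```

```text
the job is handed in; nothing more can be done
None
```

I worked the rusted bolt about 25 mm out and pushed it home twice. Then I drew it about 75 mm open, let go, backed the gripper clear and handed the job in at about 11 s. No verdict was reported.

**Rusted bolt:** The last wrist view shows it about 75 mm from its home position, with the rod out of the keeper. The scene camera put the knob about 11 mm off the wrist reading in x, as its scatter was several millimetres throughout. The wrist reading agrees with how far the arm moved.

**Home strokes:** Both returns ended within about 1 mm of where the bolt started. I never read the bolt's true zero directly.

**Things to leave alone:**
- **Bright bolt and lens:** both cameras put them where they were at the start, to within the networks' scatter of up to 10 mm.
- **Jar:** the scene camera found it within about 1 mm of its first position. The side camera did not report it at the end.
- **Side camera:** it also missed the rusted knob at the end, so the final knob position rests on the other two cameras.

**Forces:** The readings I saw at the end of each move stayed below about 17 N, and the last one was near zero.

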